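# Let down a wound clock barrel on the bench stand

## Robot

A 6-joint arm with a two-finger parallel gripper is mounted at the origin on the work surface. World frame = base frame: x ahead of the robot, y to its left, z up, the work surface at z = 0. Lengths are in mm, angles in rad, forces in N, time in s.
With the tool pointing down it reaches from about 350 to 875 mm from the base axis. Payload 4.2 kg.
Tool frame: the origin (TCP) lies midway between the tips of the shut fingers; the grasp point (between the pads) lies 19 mm behind it; z points along the fingers, y is the direction in which the jaws open and shut (so a half turn about z gives the same grasp; the last joint's range is limited). The gripper opens to 85 mm and grips with 20 to 120 N. Pads are 22 mm wide; open, the fingers measure 114 mm over their backs; the gripper's body (76 mm by 85 mm) begins 54 mm behind the grasp point. The pads swing forward as they close: fully open they stand 13 mm farther back than shut.
Start: joints at [1.58, 0.385, 0.008, 0, -1.194, -0.259], TCP at [154.475, 605.588, 231.312] pointing down, gripper open.
Joint ranges: [-3.14, 3.14], [-1.21, 2.06], [-1.07, 1.41], [-3.16, 2.05], [-2.99, -0.16], [-3.1, 3.1]. Speed limits (rad/s): [2.79, 2.79, 3.14, 3.14, 3.14, 3.14].

## Interface

Orientations are given as a unit quaternion [x, y, z, w].
In Python, from bench import arm gives the robot as it stands.
- The arm moves only by the tool send_rows, never from a script. Its arguments are lists of equal length, an entry for each row: "translation": the shift along the tool's x, y, z in mm, a list of three; "dr": the turn, a rotation vector about the tool's x, y, z in degrees, a list of three; "grip": the finger opening in mm, from 0 to 85.4. In form: {"translation": [[dx, dy, dz], ...], "dr": [[ax, ay, az], ...], "grip": [grip, ...]}. A call has exactly 5 rows; each row shifts and turns the commanded pose from where the row before left it, along the tool's axes as they then stand; what a row does not reach is not made up. A row lasts 1/8 s, in which the tool goes at most 62.5 mm and 10.7 degrees, less where a joint would pass 70% of its speed; a pose out of reach is approached as far as the arm can. A call with a gripper value outside its range is refused whole. The fingers move at their own pace and stop on an object; the grip force is fixed at half the most. Time passes only in rows, so rows that do not move let the fingers close, or fill a call up. It gives the time, the measured TCP pose, the force and the opening at its end, in the units of the state.
- arm.read_state(): the state, without advancing time (a new reading comes with each control period).
- arm.get_image(name): name is "scene" or "top" or "wrist"; returns the picture (480x640x3 uint8, red, green, blue); there is no depth.
- arm.camera_info(name): a dict with "fx", "fy", "cx", "cy" (pixels), "cam_to_world" (4x4, takes a point from camera to world coordinates). Camera axes: x right, y down, z forward; pixel columns grow to the right and rows downward; lengths in mm; the calibration is good to about 2 mm. A picture is of the moment at which its call begins: read the wrist's pose just before it. camera_info takes no time and is no camera call; for the wrist camera it gives the pose at the moment of the call.
- arm.job_done(): hands the job in, once; it reports no verdict.
Trained networks look in the newest picture that a camera, given by its name, has taken for a name from the list of things; names that differ only in an ending like _2 or _b are one class to them, and where a whole thing is asked for, a point or a joint stands for the part that bears it (a point fixed in the world has none). Each returns a list of dicts, best first, with "confidence" (0 to 1); they miss things now and then, are a little off and sometimes report something else, mostly with a low value. They report only what shows in the picture. A call takes as long as a camera call.
- arm.search_frame(thing, camera): "xyz" ([x, y, z] in mm, in world coordinates, good to about 4 mm: the middle of the surface that is visible of it).
- arm.place_of(thing, camera): "xyz" ([x, y, z] in mm, in world coordinates, good to about 4 mm: a listed point, or the origin of a listed thing).
The state is a dict: "clock": time; "joints": joint angles; "joint_vel": joint speeds; "joint_efforts": joint torques, N m; "position": TCP position; "ee_rot": TCP orientation; "contact_force": force on the tool from outside, world axes, zero at the start; "wrist_torque": the same for the moment, N m; "gripper_width": finger opening in mm.
Only numpy, scipy, OpenCV 4.12 (cv2) and the standard library are available. Lean on these libraries where they do the work, as an engineer would, in place of code of your own. Each camera call takes 0.05 s, during which the arm holds its last target.

## Task

The clock barrel on the green stand is wound up and held by its brass pawl: let it down safely. Gently flick the red-pinned pawl lever all the way over until it comes up against its off stop, without forcing it; then take the crank by its black knob, wind it on a little (less than one tooth) until the pawl springs clear of the ratchet, and ease the crank slowly all the way back to its let-down stop, never letting it run away; then let go. Leave the other things on the bench undisturbed.

Things in the scene. Friction and masses are not known exactly. Their poses are not given: they have to be found in the camera images.
- stand: green steel let-down stand, fixed on the bench: base plate 175 x 245 x 12 mm. Origin on the barrel's upright axis at bench height; z up. The pawl, its pivot post and the lever are on the stand's -y side, the crank sweeps over its +y side. Seen from above, winding is counter-clockwise.
- axis (a point): point on the barrel's upright axis at the height of the ratchet wheel (56 mm over the bench). The brass barrel (80 mm across) carries a steel ratchet wheel with 20 teeth (96 mm over the tips, 7 mm deep, pitch 18 degrees, 0.314 rad), and above it the crank arm (top face 74 mm over the bench, 18 mm wide).
- knob: black upright knob on the end of the crank, a cylinder 20 mm across, 46 mm tall, spinning freely on its own axis, 75 mm from the barrel axis. Origin at its foot, 76 mm over the bench (2 mm over the crank arm). A mainspring always pulls the crank clockwise with 3 N at the knob when let down, 6.5 N when 1.7 rad wound, little friction; let go while wound it runs away (0.18 m/s at the knob is too fast).
- knob_mid (a point): middle of the knob, 23 mm over its foot, 99 mm over the bench: the place to grip it from above. At the start it stands 0.7 to 1.75 rad counter-clockwise of rest_point about the barrel axis (the pawl holds it there).
- rest_point (a point): fixed point of the stand: where knob_mid stands when the barrel is fully let down, on its firm stop. The direction from the axis to it is 0.70 rad counter-clockwise from the stand's +x axis.
- lever_pin: red upright pin of the pawl lever, a roller 12 mm across, 40 mm tall, spinning on its own axis, 40 mm from the pivot axis. Origin at its foot, 68 mm over the bench, on the 10 mm wide lever arm. At on (start) the arm points 1.05 rad clockwise from the stand's +x axis; it turns 1.0 rad clockwise to its off stop, taking 3 to 5 N at the pin, and stays where left. Delicate: over 15 N is too much.
- pin_mid (a point): middle of the red pin, 20 mm over its foot, 88 mm over the bench.
- off_point (a point): fixed point of the stand: where pin_mid stands when the lever is up against its off stop. The stop is firm (about 11 N per mm).
- pivot (a point): axis of the upright pivot post of lever and pawl, 56 mm over the bench; in the stand's frame 40 mm to -x and 66 mm to -y of the barrel axis.
- pawl_tip (a point): centre of the 6 mm round nose of the brass pawl, a 46 mm bar sprung from the lever: lever on, it is pressed into the ratchet; lever off, it is pulled away, but a loaded pawl stays hooked under its tooth until the crank is wound 0.06 to 0.1 rad further, then springs out by itself. Engaged the nose is 44 mm from the barrel axis, beyond 52 mm it clears the teeth, sprung off it is at about 65 mm.
- loupe: black eye loupe, 28 mm across, 30 mm tall, standing loose. Origin under its centre.
- oil_jar: small amber glass jar with steel cap, 52 mm across, 50 mm tall, loose. Origin under its centre.
- screwdriver: blue-handled screwdriver 130 mm long lying loose. Origin underneath, handle to its -x.
- driver_stand: round screwdriver stand with six upright drivers, 90 mm across, 117 mm tall, loose. Origin under its centre.

How it is judged (in metres and radians):
On the way, in this order (a step that is already met when the one before it is completed fails the run):
1. the lever is fully over against its off stop while the loaded pawl still holds the barrel (horizontal distance between pin_mid and off_point below 0.0015 m and horizontal distance between knob_mid and rest_point above 0.04 m and horizontal distance between pawl_tip and axis below 0.05 m), for 0.2 s.
2. the pawl has sprung clear while the barrel is still wound (horizontal distance between pawl_tip and axis above 0.055 m and horizontal distance between knob_mid and rest_point above 0.04 m), for 0.1 s.
3. the barrel is eased back onto its let-down stop (horizontal distance between knob_mid and rest_point below 0.003 m), for 0.3 s.
At the end, for the whole second after the job is handed in: The barrel rests on its let-down stop (knob within 3 mm of rest_point, still), the lever is over to off (pin within 3 mm of off_point), the pawl's nose is clear of the ratchet (more than 55 mm from the barrel axis) and the crank is released (horizontal distance between knob_mid and rest_point below 0.003 m and linear speed of knob below 0.01 m/s and horizontal distance between pin_mid and off_point below 0.003 m and horizontal distance between pawl_tip and axis above 0.055 m); the robot touches nothing.
It fails at once if the crank runs away (knob faster than 0.18 m/s) (linear speed of knob above 0.18 m/s).
It fails at once if the lever pin is pressed with more than 15 N (contact force between anything else and lever_pin above 15 N).
It fails at once if the barrel is wound on by more than one tooth (the knob moved over 24 mm with the pawl still in) (distance of knob_mid from where it was at the start of the episode above 0.024 m and horizontal distance between pawl_tip and axis below 0.052 m).
It fails at once if a bystander (loupe, oil jar, screwdriver or driver stand) is moved more than 20 mm (distance of any of loupe, oil_jar, screwdriver, driver_stand from where it was at the start of the episode above 0.02 m).
It also fails if it takes over 61 s, if anything falls off the work surface, if the arm or the gripper's body presses on something with over 40 N, if the wrist force passes 120 N, or if a joint passes its speed limit or range.

## Working session

There is one attempt and no reset: what is moved stays moved. The work goes in short steps, Python scripts to look and compute and a tool call to move; the robot and the scene stay as the last step left them, time stands still between calls to the robot, and variables do not carry over. Pictures are saved under pics/ and viewed, and the job is handed in when it is done.

Besides the shell and the picture viewer there is one more tool, called as a command line: name --argument value ..., lists and objects as JSON in quotes. send_rows: Moves the arm, as the interface text tells. Its arguments: {"type":"object","properties":{"translation":{"type":"array"},"dr":{"type":"array"},"grip":{"type":"array"}},"required":["translation","dr","grip"]}

```bash
mkdir -p pics; ls
python3 - <<'E'
from bench import arm
import cv2
s=arm.read_state(); print(s)
for n in ["scene","top","wrist"]:
    im=arm.get_image(n); cv2.imwrite(f"pics/{n}0.png",im[:,:,::-1])
    ci=arm.camera_info(n); print(n,ci)
for t in ["stand","axis","knob_mid","rest_point","pin_mid","off_point","pivot","pawl_tip","loupe","oil_jar","screwdriver","driver_stand"]:
    for c in ["top","scene"]:
        r=arm.place_of(t,c)
        print(t,c,[( [round(v) for v in d['xyz']],round(d['confidence'],2)) for d in r[:2]])
print(arm.read_state()['clock'])
E
```

```text
pics
{'clock': 0.0, 'joints': array([ 1.57956686e+00,  3.85565601e-01,  6.63361280e-03, -5.07121649e-04,
       -1.19399278e+00, -2.58569459e-01]), 'joint_vel': array([ 0.00012271,  0.00040178,  0.00160196, -0.00116698, -0.00019106,
        0.0007389 ]), 'joint_efforts': array([ 3.77306324e-04, -3.92284799e+01,  1.88399041e+01,  4.18596670e+00,
       -4.51592627e-03,  9.28195590e-06]), 'position': array([154.35907964, 605.04051966, 230.21796202]), 'ee_rot': array([ 9.92197949e-01, -1.24667727e-01, -9.17397250e-05,  1.08613438e-03]), 'contact_force': array([-0.39668777, -0.98731907, -0.43504503]), 'wrist_torque': array([-0.01240227,  0.0581561 , -0.04647654]), 'gripper_width': 85.4064768322584}
scene {'fx': 472.5406603251477, 'fy': 472.5406603251477, 'cx': 316.0519930999478, 'cy': 236.27319256181474, 'cam_to_world': array([[ 2.67397348e-01,  6.34223329e-01, -7.25437404e-01,
         1.32339981e+03],
       [ 9.63376879e-01, -1.91657232e-01,  1.87543314e-01,
        -9.41862918e+01],
       [-2.00909795e-02, -7.49018207e-01, -6.62244727e-01,
         7.24633451e+02],
       [ 0.000000
[... 1304 characters left out ...]
595, -36, 59], 0.42)]
pin_mid top [([601, -141, 87], 0.63)]
pin_mid scene [([599, -135, 88], 0.62)]
off_point top [([566, -150, 89], 0.56), ([594, -37, 2], 0.47)]
off_point scene [([563, -151, 88], 0.76)]
pivot top [([569, -115, 55], 0.56)]
pivot scene [([572, -112, 52], 0.88)]
pawl_tip top [([604, -77, 57], 0.38)]
pawl_tip scene [([605, -80, 56], 0.42)]
loupe top [([761, -63, 2], 0.58)]
loupe scene [([759, -59, -2], 0.67)]
oil_jar top [([710, 89, -3], 0.76)]
oil_jar scene [([714, 85, 3], 0.63)]
screwdriver top [([608, -254, 0], 0.94)]
screwdriver scene [([607, -254, 3], 0.57)]
driver_stand top [([528, 210, -1], 0.94), ([601, -142, 90], 0.26)]
driver_stand scene [([528, 214, -3], 0.66)]
1.35
```

View pics/top0.png

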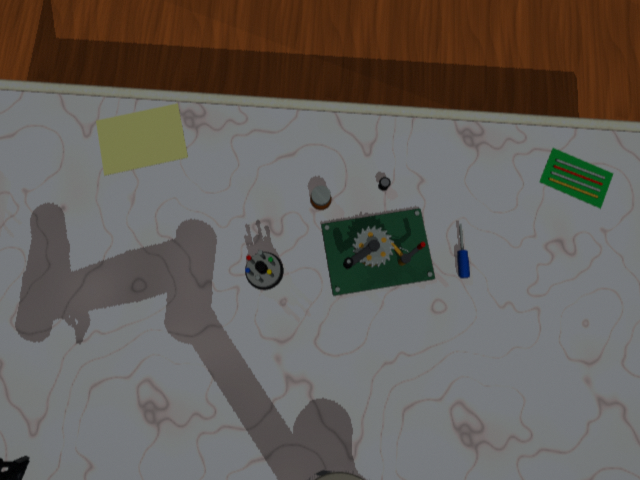

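View pics/scene0.png

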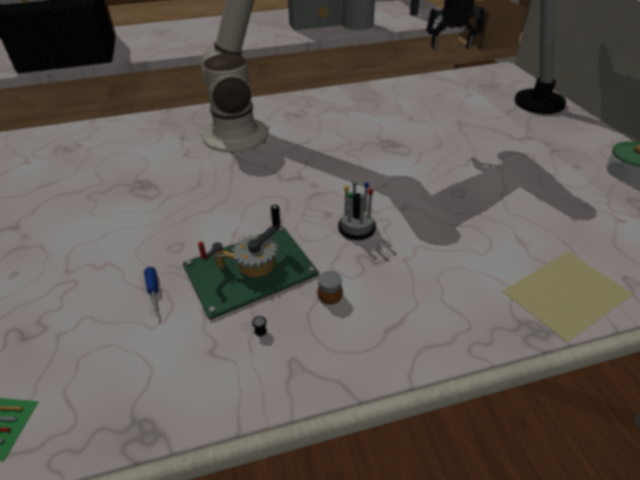

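The detections agree across both cameras: stand axis at about (594, -36), yaw about 14°, pin near (600, -138) and knob near (548, 19). Next I'll move over the stand for a close wrist view.

send_rows --translation '[[38.8,34.5,0],[38.8,34.5,0],[38.8,34.5,0],[38.8,34.5,0],[38.8,34.5,0]]' --dr '[[0,0,0],[0,0,0],[0,0,0],[0,0,0],[0,0,0]]' --grip '[85,85,85,85,85]'

```text
clock: 1.98
position: [300.6, 389.1, 231.6]
ee_rot: [0.992, -0.124, 0.0, -0.0]
contact_force: [0.5, -0.1, -0.1]
gripper_width: 84.9
```

send_rows --translation '[[38.8,34.5,0],[38.8,34.5,0],[38.8,34.5,0],[38.8,34.5,0],[38.8,34.5,0]]' --dr '[[0,0,0],[0,0,0],[0,0,0],[0,0,0],[0,0,0]]' --grip '[85,85,85,85,85]'

```text
clock: 2.6
position: [446.0, 174.0, 231.7]
ee_rot: [0.992, -0.124, 0.0, -0.0]
contact_force: [1.0, 0.7, 0.4]
gripper_width: 85.0
```

send_rows --translation '[[38.8,34.5,0],[38.8,34.5,0],[38.8,34.5,0],[38.8,34.5,0],[38.8,34.5,0]]' --dr '[[0,0,0],[0,0,0],[0,0,0],[0,0,0],[0,0,0]]' --grip '[85,85,85,85,85]'

```text
clock: 3.22
position: [591.4, -41.3, 231.5]
ee_rot: [0.992, -0.125, 0.0, -0.0]
contact_force: [0.3, 1.4, 0.7]
gripper_width: 84.8
```

send_rows --translation '[[0,0,0],[0,0,0],[0,0,0],[0,0,0],[0,0,0]]' --dr '[[0,0,10],[0,0,10],[0,0,10],[0,0,10],[0,0,10]]' --grip '[85,85,85,85,85]'

```text
clock: 3.85
position: [590.5, -39.8, 231.3]
ee_rot: [0.845, -0.535, 0.0, -0.0]
contact_force: [-0.4, -0.4, -0.1]
gripper_width: 84.7
```

send_rows --translation '[[0,0,0],[0,0,0],[0,0,0],[0,0,0],[0,0,0]]' --dr '[[0,0,10],[0,0,10],[0,0,2],[0,0,0],[0,0,0]]' --grip '[85,85,85,85,85]'

```text
clock: 4.47
position: [590.5, -39.7, 231.3]
ee_rot: [0.73, -0.683, 0.0, -0.0]
contact_force: [0.8, 0.4, 0.6]
gripper_width: 85.1
```

```bash
cat > look.py <<'E'
from bench import arm
import cv2,numpy as np
def look(tag,things,cam="wrist"):
    s=arm.read_state(); ci=arm.camera_info(cam)
    im=arm.get_image(cam); cv2.imwrite(f"pics/{tag}.png",im[:,:,::-1])
    np.savez(f"pics/{tag}.npz",K=[ci['fx'],ci['fy'],ci['cx'],ci['cy']],T=ci['cam_to_world'])
    print(s['clock'],s['position'].round(1),s['ee_rot'].round(4),s['contact_force'].round(1),s['gripper_width'],s['joints'].round(2))
    out={}
    for t in things:
        r=arm.place_of(t,cam)
        print(t,[(np.round(d['xyz'],1).tolist(),round(d['confidence'],2)) for d in r[:2]])
        out[t]=r
    return out
E
python3 - <<'E'
from look import *
look("w1",["stand","axis","knob_mid","rest_point","pin_mid","off_point","pivot","pawl_tip"])
E
```

```text
4.475 [590.5 -39.7 231.3] [ 0.73   -0.6835  0.     -0.    ] [0.8 0.4 0.6] 85.06417292008558 [ 0.21  0.33 -0.08  0.   -1.17 -0.14]
stand [([593.3, -38.1, 1.2], 0.87), ([647.0, 17.3, 99.1], 0.7)]
axis [([598.5, -40.8, 58.9], 0.81), ([646.4, 21.9, 99.2], 0.63)]
knob_mid [([544.9, 15.6, 102.2], 0.76)]
rest_point [([646.6, 20.6, 99.5], 0.76)]
pin_mid [([598.2, -139.6, 85.4], 0.86), ([547.0, 18.1, 74.4], 0.65)]
off_point [([561.7, -147.6, 86.6], 0.8)]
pivot [([569.8, -112.7, 55.3], 0.91)]
pawl_tip [([606.2, -80.3, 53.5], 0.78)]
```

View pics/w1.png

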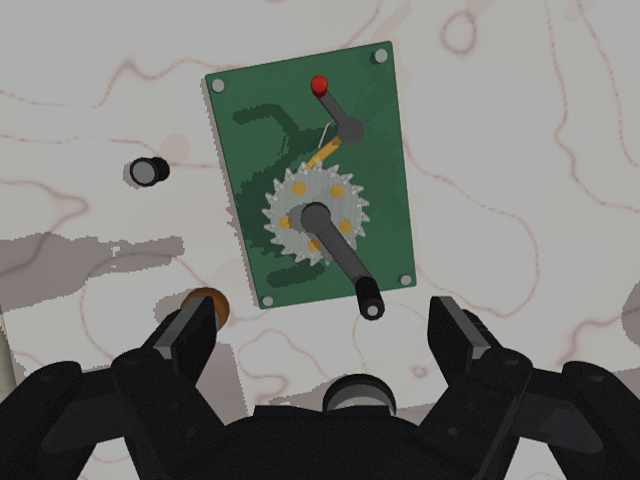

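Run:
```python
import cv2
im=cv2.imread("pics/w1.png")
cv2.imwrite("pics/w1z.png",cv2.resize(im[40:240,230:430],None,fx=3,fy=3,interpolation=cv2.INTER_CUBIC))
cv2.imwrite("pics/w1k.png",cv2.resize(im[190:340,270:430],None,fx=4,fy=4,interpolation=cv2.INTER_CUBIC))
```

```text
(no output)
```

View pics/w1z.png

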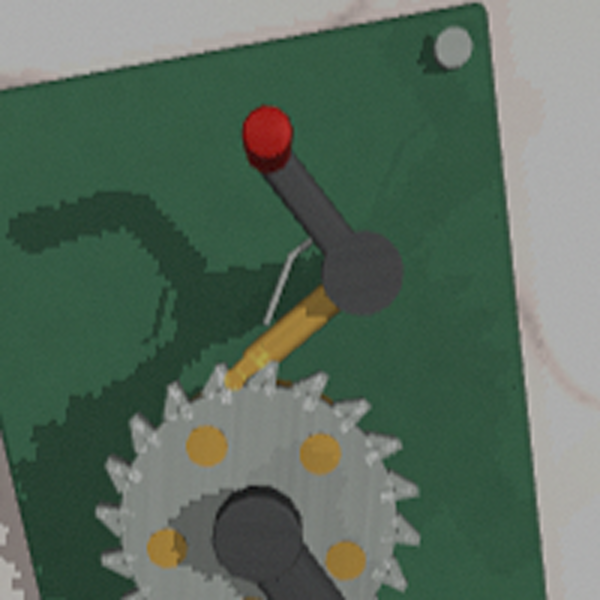

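View pics/w1k.png

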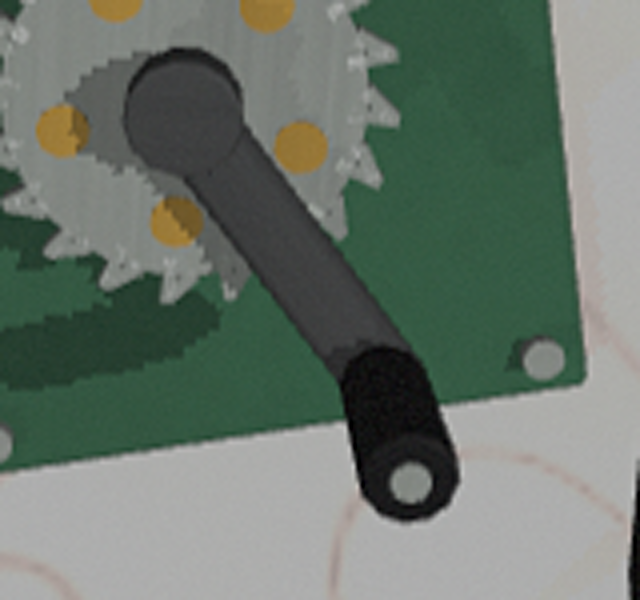

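```bash
cat > fit.py <<'E'
import numpy as np
def ray(px,z,tag):
    d=np.load(f"pics/{tag}.npz"); fx,fy,cx,cy=d['K']; T=d['T']
    v=T[:3,:3]@np.array([(px[0]-cx)/fx,(px[1]-cy)/fy,1]); o=T[:3,3]
    return (o+v*(z-o[2])/v[2])[:2]
E
python3 - <<'E'
from fit import *
from scipy.optimize import least_squares
t="w1"
P=dict(pin=ray((319.3,84),108,t),piv=ray((351,130.7),68,t),hub=ray((316.3,218.3),75,t),knob=ray((372.8,310.5),122,t))
C=[ray(p,12,t) for p in [(392.3,42.7),(416.3,285.5),(261,308.5),(205,75)]]
for k,v in P.items(): print(k,v.round(1))
print(np.round(C,1),[np.linalg.norm(C[i]-C[i-3]) for i in range(4)])
e=C[1]-C[0]; f=C[2]-C[3]; g=C[2]-C[1]; h=C[3]-C[0]
for v in (e,f): print('y-dir yaw',np.degrees(np.arctan2(-v[0],v[1])))
for v in (g,h): print('x-dir yaw',np.degrees(np.arctan2(v[1],v[0])))
def pts(p):
    x,y,a,kn=p; R=np.array([[np.cos(a),-np.sin(a)],[np.sin(a),np.cos(a)]]); o=np.array([x,y])
    piv=np.array([-40,-66]); pin=piv+40*np.array([np.cos(-1.05),np.sin(-1.05)])
    return o,o+R@piv,o+R@pin,o+75*np.array([np.cos(kn),np.sin(kn)])
r=least_squares(lambda p:np.concatenate([pts(p)[0]-P['hub'],pts(p)[1]-P['piv'],pts(p)[2]-P['pin'],pts(p)[3]-P['knob'],[40*(p[2]-np.radians(13))*0]]),[594,-37,.23,2.2])
print(r.x,np.degrees(r.x[2:]),r.fun.round(1))
x,y,a,kn=r.x
R=np.array([[np.cos(a),-np.sin(a)],[np.sin(a),np.cos(a)]])
print('off',r.x[:2]+R@(np.array([-40,-66])+40*np.array([np.cos(2.05),-np.sin(2.05)])),'rest',r.x[:2]+75*np.array([np.cos(a+.7),np.sin(a+.7)]),'wound',kn-a-.7)
E
```

```text
pin [ 599.4 -140.5]
piv [ 572.  -111.6]
hub [595.5 -38.6]
knob [547.6  20.1]
[[ 537.2 -190.1]
 [ 482.6   44. ]
 [ 650.1   82.7]
 [ 706.2 -152.1]] [np.float64(240.42167493403946), np.float64(171.84553070241827), np.float64(241.364806177004), np.float64(173.16902839948756)]
y-dir yaw 13.12564644822216
y-dir yaw 13.438768279473473
x-dir yaw 13.00901496785688
x-dir yaw 12.699044791973739
[ 5.95371882e+02 -3.81165591e+01  2.36485861e-01  2.25758382e+00] [ 13.54964174 129.35002455] [-0.2  0.5 -0.  -0.   0.  -0.2  0.2 -0.2  0. ]
off [ 562.33451542 -150.47864481] rest [639.81855089  22.29448003] wound 1.321097955111327
```

send_rows --translation '[[52,-1.4,0],[51.7,-1.3,0],[0,0,34],[0,0,34],[0,0,34]]' --dr '[[0,0,0],[0,0,0],[0,0,0],[0,0,0],[0,0,0]]' --grip '[36,36,36,36,36]'

```text
clock: 5.55
position: [599.9, -143.4, 128.4]
ee_rot: [0.729, -0.684, 0.0, -0.0]
contact_force: [0.2, 0.8, 0.1]
gripper_width: 35.9
```

Run:
```python
from look import *
look("w2",["pin_mid"])
```

```text
5.55 [ 599.9 -143.4  128.4] [ 7.294e-01 -6.841e-01  2.000e-04 -2.000e-04] [0.2 0.8 0.1] 35.884741489246004 [ 0.03  0.46 -0.15  0.   -0.96  0.04]
pin_mid []
```

View pics/w2.png

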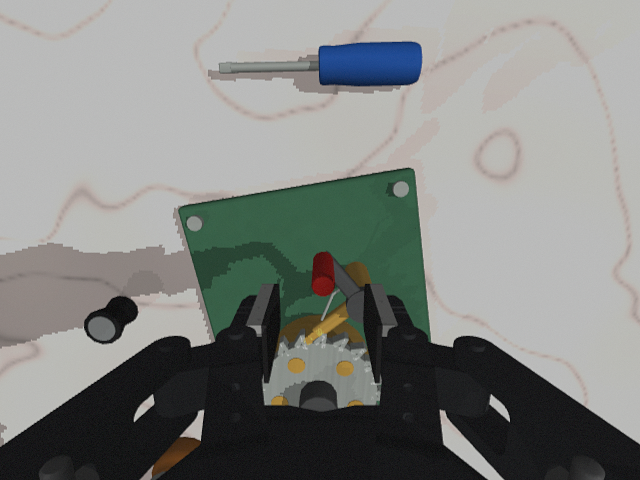

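Pin top sits at (322, 285), midway between the fingertips at columns 270 and 375. I'll go down and close up on it.

send_rows --translation '[[0,0,20],[0,0,20],[0,0,12],[0,5,0],[0,4,0]]' --dr '[[0,0,0],[0,0,0],[0,0,0],[0,0,0],[0,0,0]]' --grip '[36,36,36,36,36]'

```text
clock: 6.28
position: [591.2, -143.7, 78.4]
ee_rot: [0.73, -0.684, 0.001, -0.0]
contact_force: [-0.2, 0.4, -0.6]
gripper_width: 35.8
```

send_rows --translation '[[0,1,0],[0,1,0],[0,1,0],[0,1,0],[0,1,0]]' --dr '[[0,0,0],[0,0,0],[0,0,0],[0,0,0],[0,0,0]]' --grip '[36,36,36,36,36]'

```text
clock: 6.9
position: [586.9, -143.9, 77.5]
ee_rot: [0.73, -0.684, 0.001, -0.001]
contact_force: [3.6, 0.2, -2.0]
gripper_width: 35.9
```

send_rows --translation '[[0.6,2.5,0],[0.6,2.5,0],[0.6,2.5,0],[0.6,2.5,0],[0.6,2.5,0]]' --dr '[[0,0,0],[0,0,0],[0,0,0],[0,0,0],[0,0,0]]' --grip '[36,36,36,36,36]'

```text
clock: 7.52
position: [573.6, -147.8, 77.5]
ee_rot: [0.73, -0.684, 0.0, -0.0]
contact_force: [4.1, -1.2, -1.7]
gripper_width: 36.0
```

send_rows --translation '[[0.6,2.5,0],[0.6,2.5,0],[0.6,2.5,0],[0,2.5,0],[0,2.5,0]]' --dr '[[0,0,0],[0,0,0],[0,0,0],[0,0,0],[0,0,0]]' --grip '[36,36,36,36,36]'

```text
clock: 8.15
position: [561.2, -150.4, 77.4]
ee_rot: [0.73, -0.684, 0.0, -0.0]
contact_force: [5.0, -0.9, -2.0]
gripper_width: 36.1
```

Run:
```python
from look import *
look("w3",["pin_mid"])
look("t3",["pin_mid","off_point"],"top")
```

```text
8.15 [ 561.2 -150.4   77.4] [ 7.295e-01 -6.840e-01  2.000e-04 -1.000e-04] [ 5.  -0.9 -2. ] 36.10053706669257 [ 0.02  0.46 -0.3   0.   -0.81  0.05]
pin_mid [([572.6, -149.5, 85.7], 0.86)]
8.25 [ 560.9 -150.4   77.4] [ 7.295e-01 -6.840e-01 -1.000e-04  1.000e-04] [ 3.9 -1.2  0.1] 35.73501557025513 [ 0.02  0.46 -0.3   0.   -0.81  0.05]
pin_mid []
off_point [([564.7, -151.9, 87.6], 0.95)]
```

View pics/w3.png

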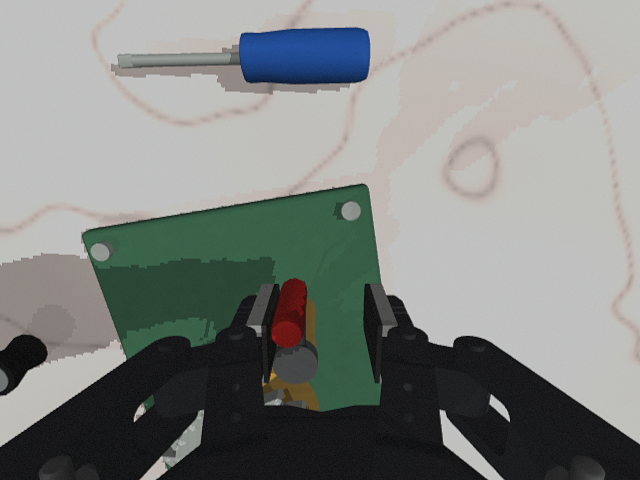

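send_rows --translation '[[0,1.5,0],[0,1.5,0],[0,1.5,0],[0,1.5,0],[0,0.5,0]]' --dr '[[0,0,0],[0,0,0],[0,0,0],[0,0,0],[0,0,0]]' --grip '[36,36,36,36,36]'

```text
clock: 9.02
position: [554.8, -150.7, 77.4]
ee_rot: [0.729, -0.684, 0.0, -0.0]
contact_force: [4.7, 0.4, -0.2]
gripper_width: 35.8
```

send_rows --translation '[[0,0.3,0],[0,0.2,0],[0,0.2,0],[0,0,0],[0,0,0]]' --dr '[[0,0,0],[0,0,0],[0,0,0],[0,0,0],[0,0,0]]' --grip '[36,36,36,36,36]'

```text
clock: 9.65
position: [554.2, -150.8, 77.4]
ee_rot: [0.73, -0.684, 0.0, -0.0]
contact_force: [4.6, 0.8, -0.0]
gripper_width: 35.9
```

send_rows --translation '[[0,0.3,0],[0,0.2,0],[0,0.2,0],[0,0,0],[0,0,0]]' --dr '[[0,0,0],[0,0,0],[0,0,0],[0,0,0],[0,0,0]]' --grip '[36,36,36,36,36]'

```text
clock: 10.28
position: [553.4, -150.8, 77.3]
ee_rot: [0.729, -0.684, 0.0, -0.0]
contact_force: [4.4, 1.2, 1.4]
gripper_width: 35.7
```

send_rows --translation '[[0,0.2,0],[0,0.2,0],[0,0.2,0],[0,0,0],[0,0,0]]' --dr '[[0,0,0],[0,0,0],[0,0,0],[0,0,0],[0,0,0]]' --grip '[36,36,36,36,36]'

```text
clock: 10.9
position: [552.8, -150.9, 77.4]
ee_rot: [0.73, -0.684, 0.0, -0.0]
contact_force: [5.2, 1.7, 1.3]
gripper_width: 36.1
```

send_rows --translation '[[0,0.2,0],[0,0.2,0],[0,0.1,0],[0,0,0],[0,0,0]]' --dr '[[0,0,0],[0,0,0],[0,0,0],[0,0,0],[0,0,0]]' --grip '[36,36,36,36,36]'

```text
clock: 11.52
position: [552.3, -150.9, 77.3]
ee_rot: [0.729, -0.684, 0.0, -0.0]
contact_force: [4.1, 1.4, 0.9]
gripper_width: 36.2
```

send_rows --translation '[[0,0.2,0],[0,0.2,0],[0,0.1,0],[0,0,0],[0,0,0]]' --dr '[[0,0,0],[0,0,0],[0,0,0],[0,0,0],[0,0,0]]' --grip '[36,36,36,36,36]'

```text
clock: 12.15
position: [551.8, -151.0, 77.4]
ee_rot: [0.729, -0.684, 0.0, -0.0]
contact_force: [5.9, 0.6, 0.7]
gripper_width: 36.0
```

send_rows --translation '[[0,0.2,0],[0,0.1,0],[0,0.1,0],[0,0,0],[0,0,0]]' --dr '[[0,0,0],[0,0,0],[0,0,0],[0,0,0],[0,0,0]]' --grip '[36,36,36,36,36]'

```text
clock: 12.78
position: [551.4, -151.0, 77.3]
ee_rot: [0.729, -0.684, 0.0, -0.0]
contact_force: [5.0, 1.8, 1.2]
gripper_width: 35.9
```

send_rows --translation '[[0,0.2,0],[0,0.2,0],[0,0.1,0],[0,0,0],[0,0,0]]' --dr '[[0,0,0],[0,0,0],[0,0,0],[0,0,0],[0,0,0]]' --grip '[36,36,36,36,36]'

```text
clock: 13.4
position: [550.9, -151.0, 77.4]
ee_rot: [0.73, -0.684, 0.0, -0.0]
contact_force: [4.8, 1.1, 1.6]
gripper_width: 36.0
```

send_rows --translation '[[0,0.2,0],[0,0.2,0],[0,0.1,0],[0,0,0],[0,0,0]]' --dr '[[0,0,0],[0,0,0],[0,0,0],[0,0,0],[0,0,0]]' --grip '[36,36,36,36,36]'

```text
clock: 14.02
position: [550.5, -151.0, 77.3]
ee_rot: [0.729, -0.684, 0.0, -0.0]
contact_force: [5.0, 1.1, 0.8]
gripper_width: 36.3
```

send_rows --translation '[[0,0.2,0],[0,0.2,0],[0,0.1,0],[0,0,0],[0,0,0]]' --dr '[[0,0,0],[0,0,0],[0,0,0],[0,0,0],[0,0,0]]' --grip '[36,36,36,36,36]'

```text
clock: 14.65
position: [550.0, -151.1, 77.3]
ee_rot: [0.729, -0.684, 0.0, -0.0]
contact_force: [5.7, 1.0, 0.4]
gripper_width: 36.3
```

send_rows --translation '[[0,0.2,0],[0,0.2,0],[0,0.1,0],[0,0,0],[0,0,0]]' --dr '[[0,0,0],[0,0,0],[0,0,0],[0,0,0],[0,0,0]]' --grip '[36,36,36,36,36]'

```text
clock: 15.28
position: [549.5, -151.1, 77.3]
ee_rot: [0.729, -0.684, 0.0, -0.0]
contact_force: [5.1, 0.7, -0.9]
gripper_width: 36.1
```

Run:
```python
from look import *
look("w4",["pin_mid","pivot"])
im=cv2.imread("pics/w4.png")
cv2.imwrite("pics/w4z.png",cv2.resize(im[250:420,230:420],None,fx=3.5,fy=3.5,interpolation=cv2.INTER_CUBIC))
```

```text
15.275 [ 549.5 -151.1   77.3] [ 7.295e-01 -6.840e-01  1.000e-04 -1.000e-04] [ 5.1  0.7 -0.9] 36.10264482341162 [ 0.02  0.45 -0.32  0.   -0.8   0.05]
pin_mid [([561.0, -149.7, 86.2], 0.82)]
pivot [([571.0, -109.7, 55.6], 0.56)]
```

View pics/w4z.png

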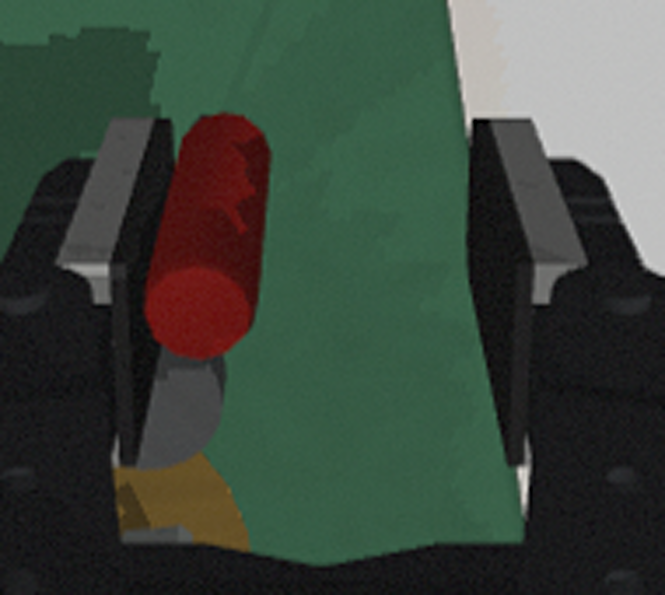

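send_rows --translation '[[0,0.2,0],[0,0.2,0],[0,0.1,0],[0,0,0],[0,0,0]]' --dr '[[0,0,0],[0,0,0],[0,0,0],[0,0,0],[0,0,0]]' --grip '[36,36,36,36,36]'

```text
clock: 16.05
position: [549.4, -151.1, 77.4]
ee_rot: [0.73, -0.684, 0.0, -0.0]
contact_force: [7.0, 1.9, -1.1]
gripper_width: 36.0
```

send_rows --translation '[[0,0.1,0],[0,0.1,0],[0,0.1,0],[0,0,0],[0,0,0]]' --dr '[[0,0,0],[0,0,0],[0,0,0],[0,0,0],[0,0,0]]' --grip '[36,36,36,36,36]'

```text
clock: 16.68
position: [549.4, -151.1, 77.3]
ee_rot: [0.73, -0.684, 0.001, -0.001]
contact_force: [6.5, 0.7, -1.5]
gripper_width: 35.9
```

send_rows --translation '[[0,0.2,0],[0,0.1,0],[0,0,0],[0,0,0],[0,0,0]]' --dr '[[0,0,0],[0,0,0],[0,0,0],[0,0,0],[0,0,0]]' --grip '[36,36,36,36,36]'

```text
clock: 17.3
position: [549.4, -151.1, 77.4]
ee_rot: [0.73, -0.684, 0.001, -0.001]
contact_force: [6.6, 0.2, -1.6]
gripper_width: 35.9
```

send_rows --translation '[[0,0.6,0],[0,0,0],[0,0,0],[0,0,0],[0,0,0]]' --dr '[[0,0,0],[0,0,0],[0,0,0],[0,0,0],[0,0,0]]' --grip '[36,36,36,36,36]'

```text
clock: 17.92
position: [549.3, -151.1, 77.4]
ee_rot: [0.73, -0.684, 0.001, -0.001]
contact_force: [7.7, 0.7, -1.2]
gripper_width: 35.9
```

Run:
```python
from look import *
look("w5",["pin_mid","pivot"])
im=cv2.imread("pics/w5.png")
cv2.imwrite("pics/w5z.png",cv2.resize(im[250:420,230:420],None,fx=3.5,fy=3.5,interpolation=cv2.INTER_CUBIC))
```

```text
17.925 [ 549.3 -151.1   77.4] [ 0.7296 -0.6839  0.0013 -0.0012] [ 7.7  0.7 -1.2] 35.879812000864405 [ 0.02  0.45 -0.33  0.   -0.79  0.05]
pin_mid [([562.8, -148.3, 86.9], 0.89)]
pivot [([567.6, -110.9, 54.5], 0.97), ([559.3, -150.9, 83.6], 0.31)]
```

View pics/w5z.png

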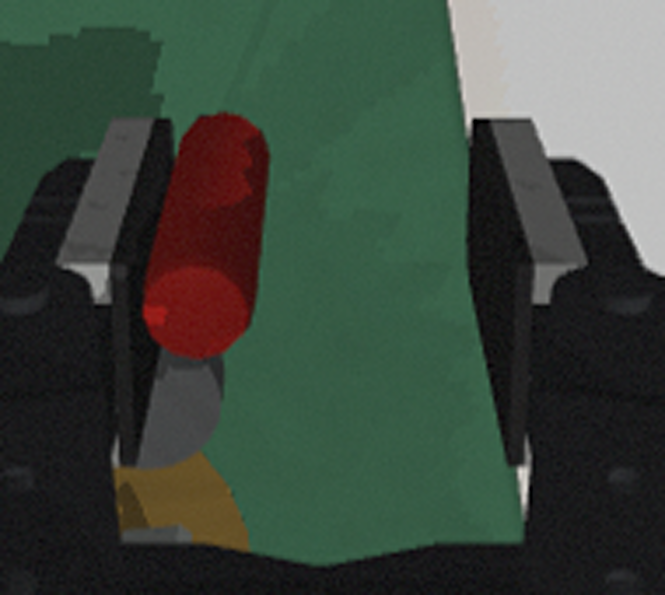

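The lever is on its stop: force rises to about 8 N with no further motion, and the pin is at its predicted off position. I'll back off and go over to the knob.

send_rows --translation '[[0,-3,0],[0,-9,0],[0,0,-30],[0,0,-40],[0,0,-12]]' --dr '[[0,0,0],[0,0,0],[0,0,0],[0,0,0],[0,0,0]]' --grip '[36,36,36,40,44]'

```text
clock: 18.7
position: [559.3, -150.7, 160.9]
ee_rot: [0.729, -0.684, 0.0, 0.0]
contact_force: [0.5, 0.4, -0.4]
gripper_width: 43.9
```

Run:
```python
from look import *
look("w6",["pin_mid","off_point","pawl_tip","pivot"])
```

```text
18.7 [ 559.3 -150.7  160.9] [ 7.294e-01 -6.841e-01  1.000e-04  0.000e+00] [ 0.5  0.4 -0.4] 43.93094365304954 [ 0.02  0.37 -0.21  0.   -1.    0.05]
pin_mid [([558.7, -149.2, 85.2], 0.67), ([562.0, -150.0, 84.1], 0.35)]
off_point [([562.7, -150.7, 85.5], 0.97)]
pawl_tip []
pivot [([567.7, -108.6, 54.9], 0.69), ([600.2, -37.2, 55.0], 0.23)]
```

View pics/w6.png

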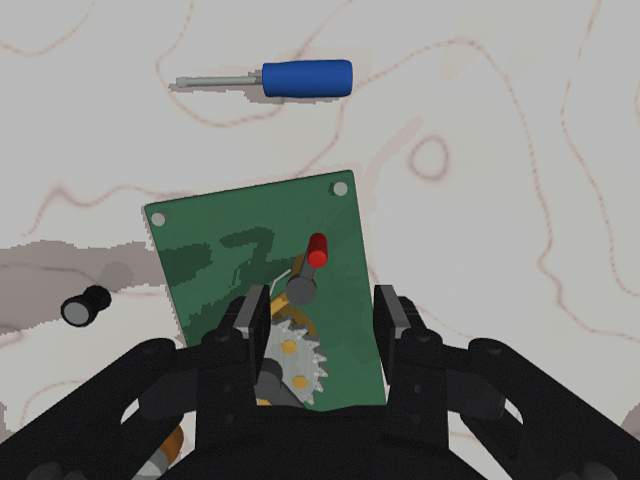

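send_rows --translation '[[-43,0.2,0],[-43,0.2,0],[-43,0.2,0],[-42.2,0,0],[0,0,18]]' --dr '[[0,0,0],[0,0,0],[0,0,0],[0,0,0],[0,0,0]]' --grip '[44,44,44,44,44]'

```text
clock: 19.58
position: [548.0, 22.9, 140.9]
ee_rot: [0.731, -0.683, 0.0, -0.0]
contact_force: [-0.0, -0.5, -0.3]
gripper_width: 43.9
```

Run:
```python
from look import *
look("w7",["knob_mid","axis","pin_mid","pawl_tip"])
```

```text
19.575 [548.   22.9 140.9] [ 7.309e-01 -6.825e-01  1.000e-04 -1.000e-04] [-0.  -0.5 -0.3] 43.927870997997275 [ 0.34  0.34 -0.31 -0.   -0.92 -0.27]
knob_mid [([548.1, 18.6, 102.0], 0.93)]
axis [([595.9, -38.7, 54.3], 0.81)]
pin_mid [([711.1, 87.5, 2.4], 0.64)]
pawl_tip [([603.5, -82.9, 52.8], 0.58)]
```

View pics/w7.png

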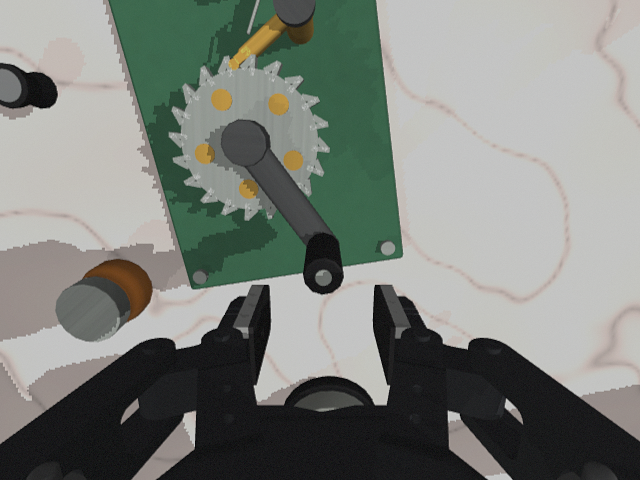

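Run:
```python
from fit import *
k=ray((323,277.5),122,"w7"); h=ray((246,142),75,"w7"); print(k,h,np.linalg.norm(k-h))
```

```text
[548.33110992  19.98701287] [595.26541823 -38.59976814] 75.06823699909106
```

send_rows --translation '[[2.9,0,0],[0,0,25],[0,0,25],[0,0,10],[0,0,0]]' --dr '[[0,0,0],[0,0,0],[0,0,0],[0,0,0],[0,0,0]]' --grip '[44,44,44,44,30]'

```text
clock: 20.45
position: [548.2, 17.1, 81.1]
ee_rot: [0.729, -0.684, -0.0, 0.0]
contact_force: [0.2, 0.3, -0.5]
gripper_width: 30.1
```

send_rows --translation '[[0,0,0],[0,0,0],[0,0,0],[0,0,0],[0,0,0]]' --dr '[[0,0,0],[0,0,0],[0,0,0],[0,0,0],[0,0,0]]' --grip '[24,18,12,12,12]'

```text
clock: 21.08
position: [548.2, 17.3, 82.5]
ee_rot: [0.73, -0.684, 0.0, -0.0]
contact_force: [-2.5, -0.3, 5.5]
gripper_width: 18.2
```

Run:
```python
from look import *
look("w8",["pawl_tip"])
```

```text
21.075 [548.2  17.3  82.5] [ 7.296e-01 -6.839e-01  3.000e-04 -1.000e-04] [-2.5 -0.3  5.5] 18.198766940338356 [ 0.33  0.41 -0.37  0.   -0.79 -0.26]
pawl_tip [([601.2, -80.1, 53.1], 0.93)]
```

View pics/w8.png

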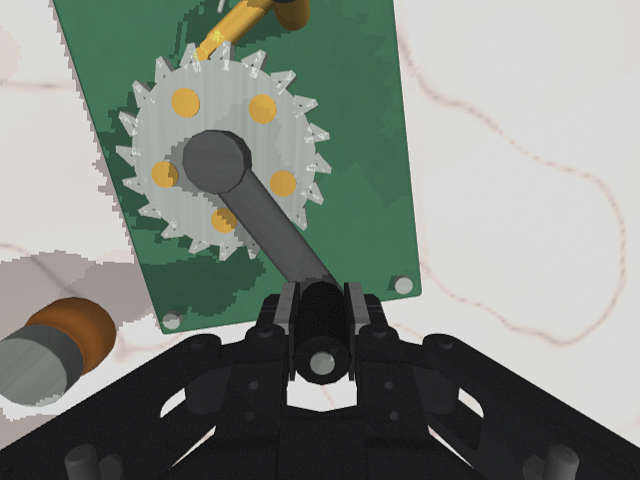

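Knob gripped (opening 18.2 mm). I'll wind it counter-clockwise in small steps.

send_rows --translation '[[0.58,0.82,0],[0.58,0.82,0],[0.6,0.8,0],[0.6,0.8,0],[0.6,0.8,0]]' --dr '[[0,0,0],[0,0,0],[0,0,0],[0,0,0],[0,0,0]]' --grip '[12,12,12,12,12]'

```text
clock: 21.8
position: [546.4, 15.7, 82.5]
ee_rot: [0.73, -0.684, 0.001, -0.003]
contact_force: [1.1, 5.2, 4.9]
gripper_width: 18.7
```

send_rows --translation '[[0.63,0.78,0],[0.63,0.78,0],[0.63,0.78,0],[0,0,0],[0,0,0]]' --dr '[[0,0,0],[0,0,0],[0,0,0],[0,0,0],[0,0,0]]' --grip '[12,12,12,12,12]'

```text
clock: 22.42
position: [544.7, 14.1, 82.5]
ee_rot: [0.73, -0.684, 0.001, -0.003]
contact_force: [0.6, 6.8, 4.7]
gripper_width: 18.8
```

Run:
```python
from look import *
look("w9",["pawl_tip","axis"])
```

```text
22.425 [544.7  14.1  82.5] [ 0.7298 -0.6836  0.0014 -0.0032] [0.6 6.8 4.7] 18.844332146252995 [ 0.32  0.4  -0.39 -0.   -0.77 -0.26]
pawl_tip [([606.0, -81.8, 53.5], 0.68)]
axis [([597.7, -41.4, 56.4], 0.9)]
```

View pics/w9.png

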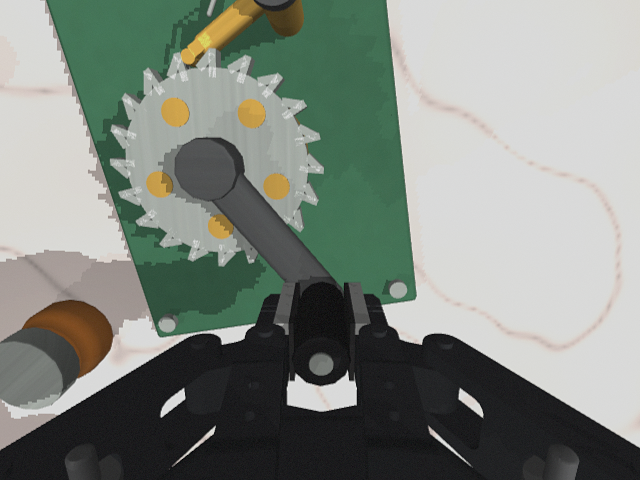

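send_rows --translation '[[0.64,0.77,0],[0.64,0.77,0],[0.64,0.77,0],[0,0,0],[0,0,0]]' --dr '[[0,0,0],[0,0,0],[0,0,0],[0,0,0],[0,0,0]]' --grip '[12,12,12,12,12]'

```text
clock: 23.2
position: [542.7, 12.2, 82.6]
ee_rot: [0.73, -0.684, 0.001, -0.003]
contact_force: [0.8, 7.9, 4.9]
gripper_width: 18.7
```

Run:
```python
from look import *
look("w10",["pawl_tip","axis"])
```

```text
23.2 [542.7  12.2  82.6] [ 0.7299 -0.6836  0.0015 -0.0034] [0.8 7.9 4.9] 18.722507471049795 [ 0.32  0.4  -0.39 -0.   -0.77 -0.25]
pawl_tip [([619.2, -100.8, 54.7], 0.69)]
axis [([596.6, -41.2, 53.5], 0.89)]
```

View pics/w10.png

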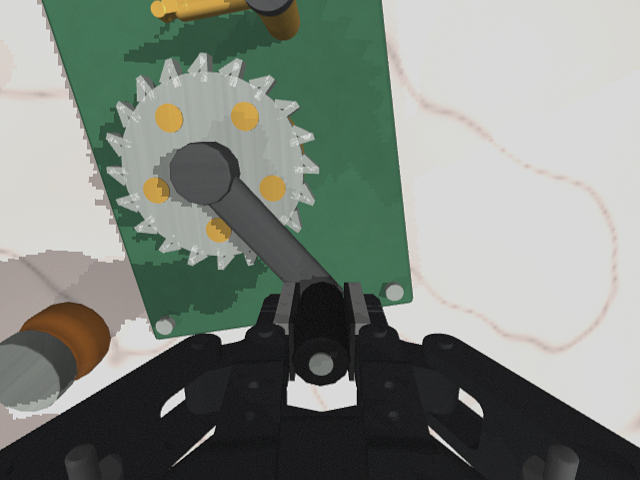

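Pawl has sprung clear: nose at (158, 9), well outside the teeth. Next, the rows for easing back.

Run:
```python
import numpy as np
c=np.array([595.3,-38.4]); p0=np.array([542.65,14.9])
th0=np.arctan2(*(p0-c)[::-1]); a=2*np.arctan2(-.684,.7295)
X=np.array([np.cos(a),np.sin(a)]);Y=np.array([X[1],-X[0]])
th=np.linspace(th0,0.9365,26); print(th0,X,Y,75*(th[0]-th[1]))
P=c+75*np.c_[np.cos(th),np.sin(th)]
d=np.diff(P,axis=0)
for i in range(0,25,5):
    print([[round(float(v@X),1),round(float(v@Y),1),0] for v in d[i:i+5]], P[i+5].round(1), 'tcp', (P[i+5]-[0,2.7]).round(1))
print(d.sum(0)@X,d.sum(0)@Y)
```

```text
2.350059597834469 [ 0.06431256 -0.9979298 ] [-0.9979298  -0.06431256] 4.240678793503405
[[-2.7, -3.3, 0], [-2.5, -3.4, 0], [-2.3, -3.6, 0], [-2.1, -3.7, 0], [-1.9, -3.8, 0]] [559.6  27.5] tcp [559.6  24.8]
[[-1.7, -3.9, 0], [-1.4, -4.0, 0], [-1.2, -4.1, 0], [-1.0, -4.1, 0], [-0.7, -4.2, 0]] [579.4  34.9] tcp [579.4  32.2]
[[-0.5, -4.2, 0], [-0.3, -4.2, 0], [-0.0, -4.2, 0], [0.2, -4.2, 0], [0.4, -4.2, 0]] [600.5  36.4] tcp [600.5  33.7]
[[0.7, -4.2, 0], [0.9, -4.1, 0], [1.1, -4.1, 0], [1.4, -4.0, 0], [1.6, -3.9, 0]] [621.1  32. ] tcp [621.1  29.3]
[[1.8, -3.8, 0], [2.0, -3.7, 0], [2.2, -3.6, 0], [2.4, -3.5, 0], [2.6, -3.3, 0]] [639.7  22. ] tcp [639.7  19.3]
-0.7915787966699322 -97.40503128007792
```

send_rows --translation '[[-2.7,-3.3,0],[-2.5,-3.4,0],[-2.3,-3.6,0],[-2.1,-3.7,0],[-1.9,-3.8,0]]' --dr '[[0,0,0],[0,0,0],[0,0,0],[0,0,0],[0,0,0]]' --grip '[12,12,12,12,12]'

```text
clock: 23.98
position: [559.7, 24.9, 82.6]
ee_rot: [0.73, -0.684, 0.001, -0.003]
contact_force: [0.9, 6.9, 4.5]
gripper_width: 18.9
```

send_rows --translation '[[-1.7,-3.9,0],[-1.4,-4.0,0],[-1.2,-4.1,0],[-1.0,-4.1,0],[-0.7,-4.2,0]]' --dr '[[0,0,0],[0,0,0],[0,0,0],[0,0,0],[0,0,0]]' --grip '[12,12,12,12,12]'

```text
clock: 24.6
position: [580.1, 32.5, 82.6]
ee_rot: [0.73, -0.684, 0.002, -0.004]
contact_force: [1.6, 7.0, 4.1]
gripper_width: 18.3
```

send_rows --translation '[[-0.5,-4.2,0],[-0.3,-4.2,0],[0,-4.2,0],[0.2,-4.2,0],[0.4,-4.2,0]]' --dr '[[0,0,0],[0,0,0],[0,0,0],[0,0,0],[0,0,0]]' --grip '[12,12,12,12,12]'

```text
clock: 25.22
position: [601.5, 34.0, 82.6]
ee_rot: [0.73, -0.683, 0.002, -0.004]
contact_force: [4.0, 6.5, 2.1]
gripper_width: 18.5
```

send_rows --translation '[[0.7,-4.2,0],[0.9,-4.1,0],[1.1,-4.1,0],[1.4,-4.0,0],[1.6,-3.9,0]]' --dr '[[0,0,0],[0,0,0],[0,0,0],[0,0,0],[0,0,0]]' --grip '[12,12,12,12,12]'

```text
clock: 25.85
position: [622.4, 29.3, 82.6]
ee_rot: [0.73, -0.683, 0.002, -0.004]
contact_force: [4.7, 5.1, 1.8]
gripper_width: 18.6
```

send_rows --translation '[[1.8,-3.8,0],[1.5,-2.8,0],[1.6,-2.7,0],[1.3,-2.0,0],[1.3,-2.0,0]]' --dr '[[0,0,0],[0,0,0],[0,0,0],[0,0,0],[0,0,0]]' --grip '[12,12,12,12,12]'

```text
clock: 26.48
position: [636.3, 22.3, 82.7]
ee_rot: [0.73, -0.683, 0.003, -0.004]
contact_force: [6.0, 3.2, 2.1]
gripper_width: 18.5
```

send_rows --translation '[[0.6,-0.8,0],[0.6,-0.8,0],[0.6,-0.8,0],[0,0,0],[0,0,0]]' --dr '[[0,0,0],[0,0,0],[0,0,0],[0,0,0],[0,0,0]]' --grip '[12,12,12,12,12]'

```text
clock: 27.1
position: [639.0, 20.5, 82.7]
ee_rot: [0.73, -0.684, 0.003, -0.004]
contact_force: [6.3, 2.5, 0.5]
gripper_width: 18.6
```

send_rows --translation '[[0.6,-0.8,0],[0.6,-0.8,0],[0,0,0],[0,0,0],[0,0,0]]' --dr '[[0,0,0],[0,0,0],[0,0,0],[0,0,0],[0,0,0]]' --grip '[12,12,12,12,12]'

```text
clock: 27.72
position: [640.4, 19.4, 82.6]
ee_rot: [0.73, -0.684, 0.003, -0.004]
contact_force: [5.4, 4.1, 1.5]
gripper_width: 18.7
```

send_rows --translation '[[0.6,-0.8,0],[0.6,-0.8,0],[0,0,0],[0,0,0],[0,0,0]]' --dr '[[0,0,0],[0,0,0],[0,0,0],[0,0,0],[0,0,0]]' --grip '[12,12,12,12,12]'

```text
clock: 28.35
position: [640.5, 19.3, 82.6]
ee_rot: [0.73, -0.684, 0.001, -0.003]
contact_force: [1.2, 8.3, 5.6]
gripper_width: 18.6
```

send_rows --translation '[[0.4,-0.6,0],[0,0,0],[0,0,0],[0,0,0],[0,0,0]]' --dr '[[0,0,0],[0,0,0],[0,0,0],[0,0,0],[0,0,0]]' --grip '[12,12,12,12,12]'

```text
clock: 28.98
position: [640.6, 19.3, 82.6]
ee_rot: [0.73, -0.684, 0.001, -0.003]
contact_force: [0.8, 10.1, 5.3]
gripper_width: 18.2
```

Run:
```python
from look import *
look("w11",["pawl_tip","axis","pin_mid","knob_mid"])
```

```text
28.975 [640.6  19.3  82.6] [ 0.7299 -0.6835  0.0008 -0.0031] [ 0.8 10.1  5.3] 18.192784025454724 [ 0.28  0.54 -0.14 -0.   -0.89 -0.21]
pawl_tip [([614.9, -103.3, 52.6], 0.67)]
axis [([598.0, -39.5, 54.6], 0.55)]
pin_mid []
knob_mid [([639.0, 21.3, 102.6], 0.93)]
```

View pics/w11.png

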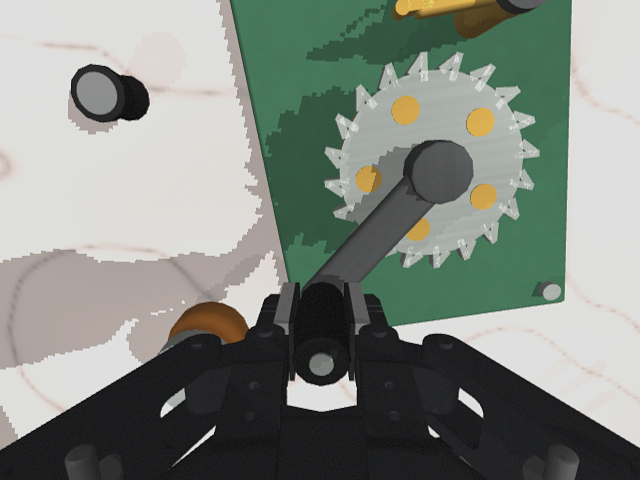

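On the stop: the spring load went to the stop and there is no further motion. I'll release and retreat.

send_rows --translation '[[0,0,0],[0,0,0],[0,0,0],[0,0,0],[0,0,0]]' --dr '[[0,0,0],[0,0,0],[0,0,0],[0,0,0],[0,0,0]]' --grip '[20,24,30,36,36]'

```text
clock: 29.85
position: [638.3, 16.1, 81.0]
ee_rot: [0.729, -0.684, -0.0, 0.0]
contact_force: [-0.1, 0.1, 0.2]
gripper_width: 35.9
```

send_rows --translation '[[0,0,-10],[0,0,-25],[0,0,-40],[0,0,-40],[0,0,-25]]' --dr '[[0,0,0],[0,0,0],[0,0,0],[0,0,0],[0,0,0]]' --grip '[36,36,36,36,36]'

```text
clock: 30.48
position: [639.4, 16.4, 224.8]
ee_rot: [0.73, -0.684, 0.001, -0.002]
contact_force: [-0.1, 0.1, -0.2]
gripper_width: 35.9
```

Run:
```python
from look import *
look("w12",["pawl_tip","axis","pin_mid","knob_mid","rest_point","off_point"])
look("t12",["knob_mid","rest_point","pin_mid","off_point","pawl_tip","oil_jar","loupe","screwdriver","driver_stand"],"top")
look("s12",["knob_mid","rest_point","pin_mid","off_point","pawl_tip"],"scene")
```

```text
30.475 [639.4  16.4 224.8] [ 0.7296 -0.6839  0.0013 -0.0016] [-0.1  0.1 -0.2] 35.934610047878785 [ 0.28  0.41  0.03  0.   -1.19 -0.21]
pawl_tip [([615.1, -100.7, 53.1], 0.77)]
axis [([599.3, -38.0, 54.8], 0.62), ([712.2, 87.7, 0.5], 0.33)]
pin_mid []
knob_mid [([638.0, 22.0, 98.6], 0.59)]
rest_point [([643.9, 21.2, 97.8], 0.97)]
off_point [([714.1, 86.8, 0.7], 0.43)]
30.825 [637.9  16.3 219.9] [ 0.7294 -0.684  -0.0009  0.0011] [-0.  -0.1  0. ] 35.70162797522505 [ 0.28  0.42  0.03 -0.   -1.19 -0.21]
knob_mid [([638.5, 20.5, 98.5], 0.54)]
rest_point [([639.0, 24.3, 103.5], 0.73)]
pin_mid [([561.9, -153.7, 88.5], 0.42)]
off_point [([565.3, -150.2, 85.7], 0.63)]
pawl_tip [([614.3, -99.8, 58.7], 0.57)]
oil_jar [([707.0, 88.4, -0.8], 0.56)]
loupe []
screwdriver [([612.2, -256.4, 0.9], 0.85), ([571.4, -115.4, 57.1], 0.63)]
driver_stand []
31.325 [638.7  16.4 221.2] [ 7.295e-01 -6.840e-01 -0.000e+00  1.000e-04] [0.2 1.3 0.5] 36.307095604108035 [ 0.28  0.42  0.03  0.   -1.19 -0.21]
knob_mid [([640.2, 22.0, 100.2], 0.73)]
rest_point []
pin_mid [([561.9, -151.0, 90.7], 0.56)]
off_point [([560.9, -148.8, 92.0], 0.86)]
pawl_tip [([616.6, -101.5, 56.4], 0.57)]
```

View pics/w12.png

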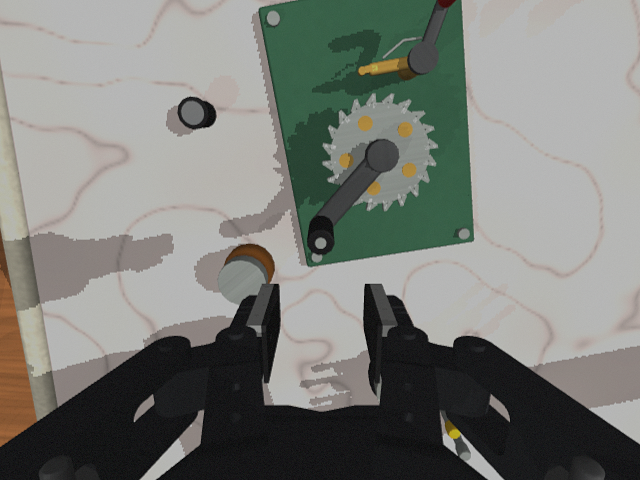

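```bash
python3 - <<'E'
from fit import *
k=ray((320.5,242),122,"w12"); h=ray((382,155),75,"w12"); n=ray((363,71),58,"w12"); print(k,h,np.linalg.norm(k-h),np.arctan2(*(k-h)[::-1])-.2365, np.linalg.norm(n-h))
E
python3 - <<'E'
from bench import arm
print(arm.job_done())
E
```

```text
[640.94178957  21.81141757] [596.48955632 -38.54627985] 74.96034071003737 0.6995043580094449 65.19743886579587
the job is handed in; nothing more can be done
None
```

The barrel is let down and resting on its stop, and I handed the job in at about 31 s; it gave no verdict.

1. **Lever:** I pushed the red pin round with one open finger pad until it stood on its off stop. The readings there were about 8 N with no further movement.
2. **Winding on:** I gripped the knob and wound it on about 7.5 mm (0.1 rad). The wrist camera then showed the pawl sprung clear.
3. **Easing back:** I eased the crank back at about 35 mm/s, slower at the end. On the stop the spring load came off the gripper. I then opened the fingers and raised the arm clear.

**Last checks, from my own picture measurements:**
- **Crank:** it stands 0.6995 rad from the stand's +x axis, where the let-down stop is at 0.70, and the knob is 75.0 mm from the axis.
- **Pawl:** the nose is about 65 mm from the axis, so it is clear of the teeth.
- **Lever pin:** the networks put it at (562, -151 to -154), against my predicted off point of (562, -150). The spread is within their 4 mm accuracy, so they only roughly confirm the 3 mm limit. The firm stop is the better evidence.
- **Bystanders:** the oil jar and screwdriver were found within about 5 mm of where they started. The networks missed the loupe and driver stand in the last top picture. The loupe shows upright in the last wrist picture and the driver stand is only partly in view. I measured neither, but the arm never came near them.
- **Disagreement:** one wrist reading put the fixed rest point about 4–6 mm from where the others did. I put that down to network error.

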